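Scoop toasted walnuts into the serving bowl

TASK

With the metal scoop, scoop the three walnuts out of the baking tin on the cooktop in one go and tip them into the larger of the two white bowls, leaving that bowl standing where it is. Then set the scoop down flat on the bare worktop, right way up, and let go of it. Do not touch the walnuts with the fingers.

Things in the scene. Friction and masses are not known exactly. Their poses are not given: they have to be found in the camera images.
- scoop: Loose square steel scoop with a black bar handle, 140 g, flat on the worktop. Origin: centre of the pan's underside; x runs from handle to open mouth, z up. Pan 88 mm long (x -44 to +44), 116 wide (112 inside), floor 2 thick, mouth open at x = +44 with no lip; sides and back 36 high, the sides 18 high over the last 20 mm by the mouth.
- scoop_grip (a point): Point on the scoop's handle to pinch across its width from above: 92 mm behind the scoop's origin, 55 mm above its underside. The handle is a level bar along the scoop's x, 22 mm wide (y), 18 high, from x = -157 to -62 mm. Axes as the scoop's.
- tin: Pale metal baking tin, fixed on the cooktop, whose glass is 7 mm above the worktop. Origin: its underside on the long middle line; x runs to the sloped end, z up. Floor 3 mm above the origin, flat from x = -135 to +85, 132 wide inside. Upright walls, top 28 mm above the origin, on both sides and at the -x end. Walnuts lie at x = 5 to 75; towards -x there is room for the scoop's pan, its handle over the wall.
- tin_foot (a point): Middle of the foot of the tin's sloped end, on its floor (85 mm along x from the tin's origin, 3 mm above it); axes as the tin's. From here a plain 45 degree slope rises outwards to 28 mm. A scoop pushed flat along the floor as far as this makes the walnuts roll up onto its floor; then raise its mouth by 10 degrees or more to keep them in.
- bowl: The larger of two loose round white bowls (450 g), 180 mm across the rim, 60 mm high, standing upright on the worktop. Origin: centre of its underside, z up. The other bowl is 110 mm across and 45 mm high and is a bystander; the two may stand either way round.
- walnut_1: One of three like walnuts in the shell, loose in the tin: a ball 32 mm in diameter, 18 g, that rolls on slopes above about 7 degrees. Origin: its centre.
- walnut_2: One of three like walnuts in the shell, loose in the tin: a ball 32 mm in diameter, 18 g, that rolls on slopes above about 7 degrees. Origin: its centre.
- walnut_3: One of three like walnuts in the shell, loose in the tin: a ball 32 mm in diameter, 18 g, that rolls on slopes above about 7 degrees. Origin: its centre.

How it is judged:
By the outcome, as a careful person would: the job done as asked, in the order asked, and still so for the second after the job is handed in, with the robot touching nothing.
It also fails if it takes over 59 s, if anything falls off the work surface, if the arm or the gripper's body presses on something with over 40 N, if the wrist force passes 120 N, or if a joint passes its speed limit or range.

ROBOT

A 7-joint arm with a two-finger parallel gripper is mounted at the origin on a cart in front of the work surface, level with it; the furniture and walls round the work are solid. World frame = base frame: x ahead of the robot, y to its left, z up, the work surface at z = 0. Lengths are in m, angles in rad, forces in N, time in s.
With the tool pointing down it reaches from about 0.425 to 0.925 m from the base axis. Payload 6.8 kg.
Tool frame: the origin (TCP) lies at the very end of the fingers, on their centre line; the grasp point (between the pads) lies 19 mm behind it; z points along the fingers, y is the line along which they close (so a half turn about z gives the same grasp; the last joint's range is limited). The gripper opens to 85 mm and grips with 20 to 120 N. Pads are 22 mm wide; open, the fingers measure 114 mm over their backs; the gripper's body (76 mm by 85 mm) begins 54 mm behind the grasp point. The pads swing forward as they close: fully open they stand 13 mm farther back than shut.
Start: joints at [-1.392, 0.477, 0.022, 1.555, -0.011, 1.109, -0.083], TCP at [0.191, 0.647, 0.231] pointing down, gripper open.
Joint ranges: [-2.96, 2.96], [-0.34, 2.1], [-1.41, 1.46], [0.24, 2.44], [-1.37, 4.51], [0.17, 1.92], [-2.96, 2.96]. Speed limits (rad/s): [2.39, 2.39, 3.14, 3.14, 3.14, 3.14, 3.14].

INTERFACE

Orientations are given as a unit quaternion [w, x, y, z].
In Python, from station import readout, viewer, bot gives the robot as it stands. The module is installed in compiled form; this text tells all that it offers.
- The arm moves only by the shell command python3 -m handwheel 'ROWS' [FORCE]. ROWS is JSON, a list of rows, each a list of 3 entries, a list of its own where there are three numbers: the shift along the tool's x, y, z in mm, then the turn, a rotation vector about the tool's x, y, z in degrees, then the gripper command: -1 is fully open, 1 is shut, values between are in proportion. In form: [[[x, y, z], [ax, ay, az], grip], ...]. A call has 1 to 20 rows; each row is the pose to reach, as a shift and turn from the pose commanded when the call began, along the tool's axes at that moment; what a row does not reach only later rows make up. A row lasts 1/12 s, in which the tool goes at most 41.7 mm and 7.16 degrees, less where a joint would pass 70% of its speed; a pose out of reach is approached as far as the arm can. A call with a gripper value outside its range is refused whole. The fingers move at their own pace and stop on an object; FORCE is the grip in N (left out, the last holds). Time passes only in rows, so rows that repeat a pose let the fingers close. It gives the time, the measured TCP pose, the force and the opening at its end, in the units of the state.
- readout.get_obs(): the state, without advancing time (a new reading comes with each control period).
- viewer.read_camera(name): name is "side" or "top"; returns a dict with "frame" (384x512x3 uint8, red, green, blue), "fx", "fy", "cx", "cy" (pixels), "rvec" (rotation vector, rad) and "tvec" (3), from world to camera coordinates, as OpenCV has them. Camera axes: x right, y down, z forward; pixel columns grow to the right and rows downward; lengths in m; the calibration is good to about 2 mm. A picture is of the moment at which its call begins. There is no depth.
- bot.hand_in(): hands the job in, once; it reports no verdict.
Trained networks look in a picture, given as the dict that the camera call returned (one of the last four; its "shot" number tells which), for a name from the list of things; names that differ only in an ending like _2 or _b are one class to them, and where a whole thing is asked for, a point or a joint stands for the part that bears it (a point fixed in the world has none). Each returns a list of dicts, best first, with "score" (0 to 1); they miss things now and then, are a little off and sometimes report something else, mostly with a low value. They report only what shows in the picture. A call takes as long as a camera call.
- viewer.search_frame(picture, target): "rect" ([centre column, centre row, width, height] in pixels, round what is visible of it).
- viewer.outline_of(picture, target): "mask" (384x512 bool, what is visible of it) and "rect" ([centre column, centre row, width, height] in pixels, round what is visible of it).
The state is a dict: "t": time; "q": joint angles; "joint_vel": joint speeds; "joint_torque": joint torques, N m; "eef_pos": TCP position; "tool_rot": TCP orientation; "contact_force": force on the tool from outside, world axes, zero at the start; "torque": the same for the moment, N m; "gripper_width": opening from 0.0 (shut) to 1.0 (fully open).
Only numpy, scipy, OpenCV 4.12 (cv2) and the standard library are available. Lean on these libraries where they do the work, as an engineer would, in place of code of your own. Each camera call takes 0.05 s, during which the arm holds its last target. There are 200 camera calls.

## Working session

There is one attempt and no reset: what is moved stays moved. The work goes in short steps, Python scripts to look and compute and a shell command to move; the robot and the scene stay as the last step left them, time stands still between calls to the robot, and variables do not carry over. Pictures are saved under pics/ and viewed, on a budget of 10 in all, crops included, one or two more only if the job needs it, and the job is handed in when it is done.

```bash
mkdir -p pics; cat > h.py <<'E'
import numpy as np, cv2
from station import readout, viewer, bot
def cam(n):
    p=viewer.read_camera(n); return p
def ray(p,u,v,z):
    R=cv2.Rodrigues(np.array(p["rvec"],float))[0]; t=np.array(p["tvec"],float).ravel()
    d=R.T@np.array([(u-p["cx"])/p["fx"],(v-p["cy"])/p["fy"],1]); c=-R.T@t
    return c+d*(z-c[2])/d[2]
def proj(p,X):
    K=np.array([[p["fx"],0,p["cx"]],[0,p["fy"],p["cy"]],[0,0,1.]])
    return cv2.projectPoints(np.array(X,float).reshape(-1,1,3),np.array(p["rvec"],float),np.array(p["tvec"],float),K,None)[0].reshape(-1,2)
def save(p,n,box=None,s=1.5):
    f=p["frame"][:,:,::-1]
    if box: f=f[box[1]:box[3],box[0]:box[2]]
    cv2.imwrite("pics/"+n,cv2.resize(f,None,fx=s,fy=s,interpolation=cv2.INTER_CUBIC))
E
python3 - <<'E'
from h import *
o=readout.get_obs(); print(o["t"],o["eef_pos"],o["tool_rot"],o["gripper_width"])
for n in("top","side"):
    p=cam(n); save(p,n+"0.png"); R=cv2.Rodrigues(np.array(p["rvec"]))[0]; print(n,-R.T@np.array(p["tvec"]).ravel(),p["fx"])
    for t in("scoop","tin","bowl","walnut_1"):
        for d in viewer.outline_of(p,t)[:5]:
            m=d["mask"]; v,u=np.nonzero(m); print(t,round(d["score"],2),np.round(d["rect"]),m.sum(),ray(p,*d["rect"][:2],{"bowl":.06,"walnut_1":.026,"tin":.035,"scoop":.02}[t]).round(3), np.round(cv2.minAreaRect(np.c_[u,v].astype(np.float32))[2],1))
E
```

```text
0.0 [0.19078669 0.64684788 0.2303291 ] [-5.88383672e-05  1.42878731e-01  9.89739768e-01 -9.25347638e-04] 0.9984744925508954
top [0.32993452 0.1229881  1.10993546] 380.740592119298
scoop 0.88 [253. 187.  48.  67.] 1465 [0.509 0.109 0.02 ] 73.3
tin 0.81 [158. 194.  96.  66.] 3941 [0.489 0.378 0.035] 9.7
bowl 0.72 [329. 209.  65.  63.] 3276 [ 0.438 -0.1    0.06 ] 45.0
side [0.06870119 1.1439342  0.71373169] 379.1165596786006
tin 0.9 [222. 258.  91.  74.] 2891 [0.473 0.419 0.035] 47.4
bowl 0.69 [278. 180.  17.  21.] 248 [ 0.481 -0.037  0.06 ] 90.0
walnut_1 0.5 [218. 255.  13.  14.] 128 [0.494 0.406 0.026] 90.0
walnut_1 0.38 [278. 179.  14.  20.] 219 [ 0.503 -0.104  0.026] 90.0
```

View pics/top0.png

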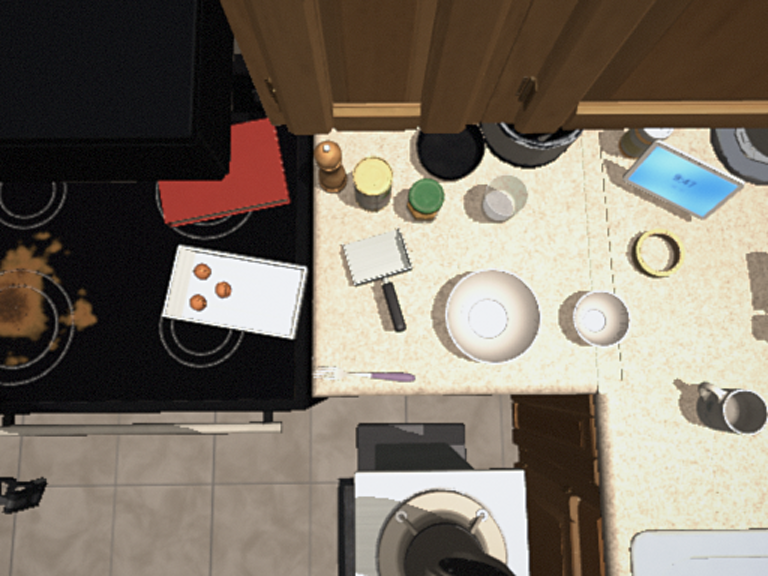

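View pics/side0.png

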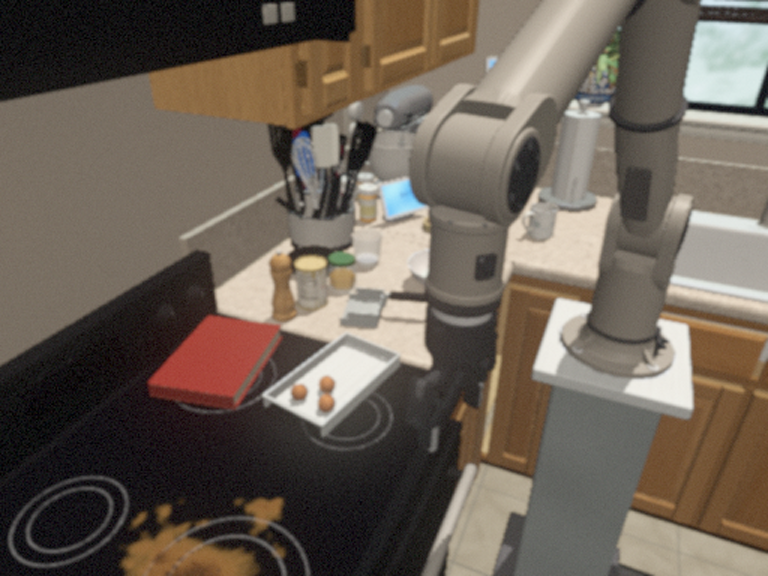

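Top picture (at 1.5x): the scoop's pan is at (377,257), its mouth up, with the handle running to (400,330). The tin is at (235,292) with its sloped end on the left, and the walnuts are at (202,271), (223,289) and (198,302). The big bowl is at (493,316) and the small one at (600,320). Next I fit the poses.

```bash
cat >> h.py <<'E'
from scipy.optimize import minimize
def box(x0,x1,y0,y1,z0,z1): return [[x,y,z] for x in(x0,x1) for y in(y0,y1) for z in(z0,z1)]
SCOOP=[np.array(box(-44,24,-58,58,0,36))/1e3,np.array(box(24,44,-58,58,0,18))/1e3,np.array(box(-157,-62,-11,11,46,64))/1e3]
TIN=[np.array(box(-138,85,-69,69,0,28)+[[110,s*69,28] for s in(-1,1)])/1e3]
def sil(p,parts,pose,z0):
    x,y,a=pose; c,s=np.cos(a),np.sin(a); m=np.zeros((384*4,512*4),np.uint8)
    for P in parts:
        W=np.c_[c*P[:,0]-s*P[:,1]+x, s*P[:,0]+c*P[:,1]+y, P[:,2]+z0]
        cv2.fillConvexPoly(m,cv2.convexHull(((proj(p,W)+.5)*4*16-8).round().astype(np.int32)).reshape(-1,2),1,cv2.LINE_8,4)
    return cv2.resize(m.astype(np.float32),(512,384),interpolation=cv2.INTER_AREA)
def fit(p,mask,parts,g,z0):
    f=lambda q:np.abs(sil(p,parts,np.array(q)*[1,1,5],z0)-mask).sum()
    g=np.array(g)/[1,1,5]; best=None
    r=minimize(f,g,method="Nelder-Mead",options=dict(initial_simplex=np.array([g,g+[.015,0,0],g+[0,.015,0],g+[0,0,.03]]),maxiter=150,xatol=2e-4))
    return r.x*[1,1,5],r.fun/mask.sum()
E
python3 - <<'E'
from h import *
p=cam("top"); f=p["frame"].copy()
ms=viewer.outline_of(p,"scoop")[0]["mask"]; mt=viewer.outline_of(p,"tin")[0]["mask"]
S=fit(p,ms,SCOOP,[.53,.12,.2],0); T=fit(p,mt,TIN,[.48,.37,1.5],.007)
print("scoop",S,"tin",T)
s=viewer.outline_of(p,"bowl")[0]["mask"]; v,u=np.nonzero(s)
c=cv2.fitEllipse(max(cv2.findContours(s.astype(np.uint8),0,1)[0],key=len)); print("bowl",c,ray(p,*c[0],.055))
x,y,a=T[0]
# walnuts by colour inside tin
hsv=cv2.cvtColor(f,cv2.COLOR_RGB2HSV); m=((hsv[...,1]>90)&(sil(p,TIN,T[0],.007)>.5)).astype(np.uint8)
n,_,st,ce=cv2.connectedComponentsWithStats(m)
for i in range(1,n):
    if st[i,4]>20:
        w=ray(p,*ce[i],.026)[:2]-[x,y]; print("nut",st[i,4],ce[i].round(1),(np.array([[np.cos(a),np.sin(a)],[-np.sin(a),np.cos(a)]])@w).round(4))
for P,pose,z in((SCOOP,S[0],0),(TIN,T[0],.007)):
    k=cv2.resize((sil(p,P,pose,z)>.5).astype(np.uint8),None,fx=4,fy=4)
    big=cv2.resize(f,None,fx=4,fy=4,interpolation=cv2.INTER_CUBIC) if P is SCOOP else big
    cv2.drawContours(big,cv2.findContours(k,1,1)[0],-1,(255,0,0),1)
cv2.imwrite("pics/fit.png",big[140*4:250*4,100*4:295*4,::-1])
for nm,q in(("grip",S[0]),): print(nm,q[:2]-.092*np.array([np.cos(q[2]),np.sin(q[2])]),np.degrees(q[2]),np.degrees(a))
E
```

```text
scoop (array([0.55778658, 0.11444703, 0.28272917]), np.float64(0.07822033898305085)) tin (array([0.49248094, 0.39910471, 1.39034944]), np.float64(0.08853661493695442))
bowl ((328.7601623535156, 210.49986267089844), (62.996543884277344, 64.17359161376953), 121.2866439819336) [ 0.43459602 -0.10126958  0.055     ]
nut 81 [134.5 180.6] [ 0.057 -0.028]
nut 84 [148.4 192.7] [ 0.0103 -0.0002]
nut 82 [131.6 201.3] [0.0524 0.0324]
grip [0.4694392 0.0887811] 16.199188365330762 79.66115481581623
```

View pics/fit.png

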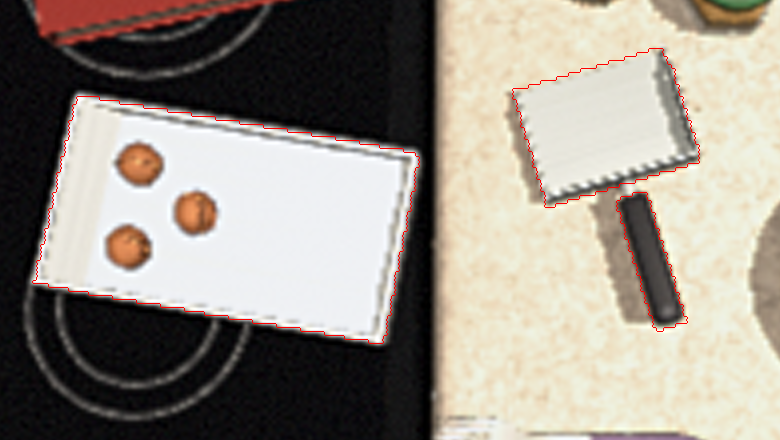

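The fits lie on the outlines of the scoop and the tin, and the walnuts fall within the stated range. Now a helper that turns a target scoop pose into tool-frame row values.

```bash
cat >> h.py <<'E'
from scipy.spatial.transform import Rotation as Ro
TINP=(0.4925,0.3991,79.66)
OFF=np.array([-.092,0,.036])
def tinpt(x,y=0,z=.010):
    a=np.radians(TINP[2]); return np.array([TINP[0]+x*np.cos(a)-y*np.sin(a),TINP[1]+x*np.sin(a)+y*np.cos(a),z])
def Rs(yaw,up): return Ro.from_euler("ZY",[yaw,-up],degrees=True)
def tcp_of(o,yaw,up=0,off=OFF): return o+Rs(yaw,up).apply(off), Rs(yaw,up)*Ro.from_matrix(np.diag([-1.,1,-1]))
def cur():
    o=readout.get_obs(); q=o["tool_rot"]; return np.array(o["eef_pos"]),Ro.from_quat([q[1],q[2],q[3],q[0]])
def go(seq,start=None):
    p0,R0=start or cur()
    pp,rp=p0,R0
    for p,R in seq:
        d=(R0.inv().apply(p-p0)*1e3).round(1); r=np.degrees((R0.inv()*R).as_rotvec()).round(1)
        n=max(np.linalg.norm(p-pp)/.0417,np.degrees((rp.inv()*R).magnitude())/7.16); pp,rp=p,R
        print(d.tolist(),r.tolist(),"rows",round(n,1),"world",p.round(3))
def scoop_now(off=OFF):
    p,R=cur(); S=R*Ro.from_matrix(np.diag([-1.,1,-1])); return p-S.apply(off),S.as_euler("ZYX",degrees=True)
E
python3 -c '
from h import *
s=np.array([.5578,.1144,0])
go([tcp_of(s+[0,0,.1],16.2),tcp_of(s,16.2)])'
```

```text
[-425.2, -457.1, 95.3] [0.0, 0.0, -32.6] rows 15.1 world [0.469 0.089 0.136]
[-425.2, -457.1, 195.3] [0.0, 0.0, -32.6] rows 2.4 world [0.469 0.089 0.036]
```

```bash
python3 -m handwheel '[[[-425.2,-457.1,95.3],[0,0,-32.6],-1],[[-425.2,-457.1,95.3],[0,0,-32.6],-1],[[-425.2,-457.1,95.3],[0,0,-32.6],-1],[[-425.2,-457.1,95.3],[0,0,-32.6],-1],[[-425.2,-457.1,95.3],[0,0,-32.6],-1],[[-425.2,-457.1,95.3],[0,0,-32.6],-1],[[-425.2,-457.1,95.3],[0,0,-32.6],-1],[[-425.2,-457.1,95.3],[0,0,-32.6],-1],[[-425.2,-457.1,95.3],[0,0,-32.6],-1],[[-425.2,-457.1,95.3],[0,0,-32.6],-1],[[-425.2,-457.1,95.3],[0,0,-32.6],-1],[[-425.2,-457.1,95.3],[0,0,-32.6],-1],[[-425.2,-457.1,95.3],[0,0,-32.6],-1],[[-425.2,-457.1,95.3],[0,0,-32.6],-1],[[-425.2,-457.1,95.3],[0,0,-32.6],-1],[[-425.2,-457.1,95.3],[0,0,-32.6],-1],[[-425.2,-457.1,95.3],[0,0,-32.6],-1],[[-425.2,-457.1,95.3],[0,0,-32.6],-1]]' 60; python3 - <<'E'
from h import *
print(readout.get_obs()["q"].round(2))
s=np.array([.5578,.1144,0])
go([tcp_of(s+[0,0,.1],16.2),tcp_of(s,16.2)])
E
```

```text
t: 2.2
eef_pos: [0.4694, 0.0891, 0.1361]
tool_rot: [-0.0, -0.14, 0.99, 0.0]
contact_force: [-0.3, 0.3, -0.3]
gripper_width: 0.997
[-0.45  0.28  0.15  2.12 -0.06  0.75  1.6 ]
[0.1, -0.3, 0.1] [0.0, -0.0, -0.1] rows 0.0 world [0.469 0.089 0.136]
[0.1, -0.4, 100.1] [0.0, -0.0, -0.1] rows 2.4 world [0.469 0.089 0.036]
```

```bash
python3 -m handwheel '[[[0,0,40],[0,0,0],-1],[[0,0,75],[0,0,0],-1],[[0,0,100],[0,0,0],-1],[[0,0,100],[0,0,0],-1],[[0,0,100],[0,0,0],1],[[0,0,100],[0,0,0],1],[[0,0,100],[0,0,0],1],[[0,0,100],[0,0,0],1],[[0,0,100],[0,0,0],1],[[0,0,100],[0,0,0],1],[[0,0,100],[0,0,0],1],[[0,0,100],[0,0,0],1]]' 80
python3 - <<'E'
from h import *
p=cam("top"); ms=viewer.outline_of(p,"scoop")
print(readout.get_obs()["torque"])
save(p,"grip.png",(200,120,350,260),4)
E
```

```text
t: 3.2
eef_pos: [0.4702, 0.089, 0.0371]
tool_rot: [0.001, -0.141, 0.99, 0.0]
contact_force: [-2.1, 0.5, 7.8]
gripper_width: 0.242
[-0.04931465  0.10150771  0.0362609 ]
```

View pics/grip.png

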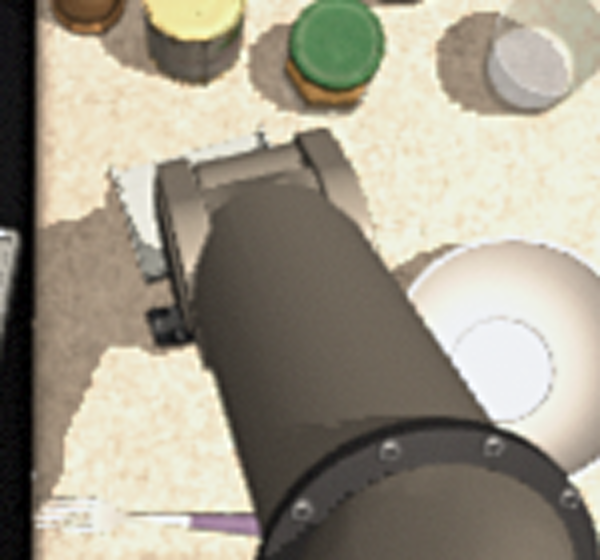

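```bash
python3 - <<'E'
from h import *
o,e=scoop_now(); print(o,e)
go([tcp_of(np.array([.5578,.1144,.08]),16.2),tcp_of(tinpt(-77,0,.01)*0+tinpt(-.077,0,.075),79.66)])
E
```

```text
[0.5585674  0.11463455 0.00122218] [16.1705312  -0.10199618  0.01646301]
[0.6, -0.0, -78.9] [0.0, 0.1, -0.0] rows 1.9 world [0.469 0.089 0.116]
[-32.5, 140.4, -73.8] [-0.0, 0.1, -63.5] rows 8.9 world [0.462 0.233 0.111]
```

```bash
python3 -m handwheel '[[[0,0,-30],[0,0,0],1],[[0,0,-80],[0,0,0],1],[[0,0,-80],[0,0,0],1],[[-4,18,-78],[0,0,-7],1],[[-8,35,-78],[0,0,-14],1],[[-12,52,-77],[0,0,-21],1],[[-16,70,-77],[0,0,-28],1],[[-20,87,-76],[0,0,-35],1],[[-24,105,-76],[0,0,-42],1],[[-28,122,-75],[0,0,-49],1],[[-32.5,140.4,-75],[0,0,-56],1],[[-32.5,140.4,-75],[0,0,-63.5],1],[[-32.5,140.4,-75],[0,0,-63.5],1],[[-32.5,140.4,-75],[0,0,-63.5],1]]'
python3 - <<'E'
from h import *
print(scoop_now(),readout.get_obs()["q"].round(2),readout.get_obs()["contact_force"])
p=cam("top"); save(p,"tin1.png",(90,130,290,280),4)
p=cam("side"); save(p,"tin1s.png",(150,180,350,330),4)
E
```

```text
t: 4.47
eef_pos: [0.4614, 0.232, 0.1109]
tool_rot: [-0.0, -0.639, 0.769, -0.0]
contact_force: [-1.0, -0.7, -1.5]
gripper_width: 0.241
(array([0.47825739, 0.32243254, 0.07482382]), array([7.94594250e+01, 2.65470209e-02, 2.00877260e-02])) [-0.48  0.38 -0.13  2.03  0.07  0.73  2.3 ] [-0.97642054 -0.67046355 -1.4618796 ]
```

View pics/tin1.png

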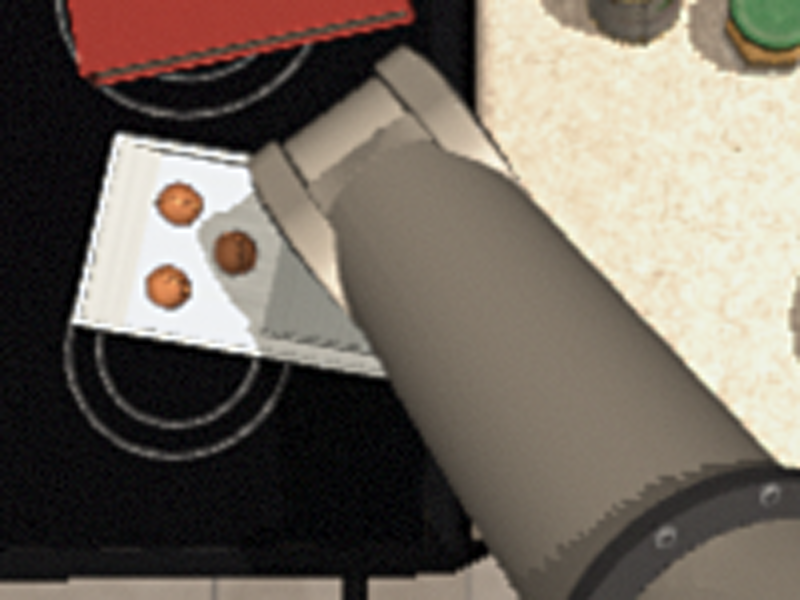

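View pics/tin1s.png

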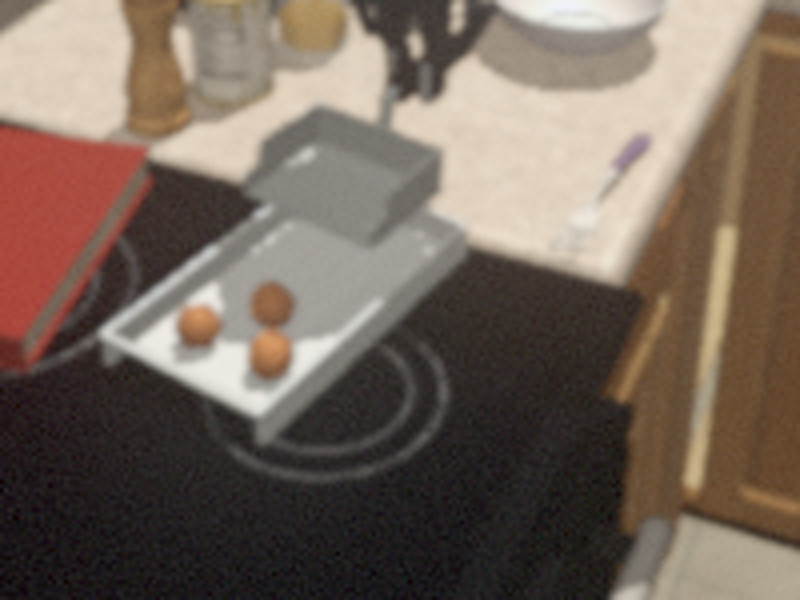

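The scoop is held level just above the tin, behind the walnuts. A quick check from the side view of its alignment with the tin.

```bash
python3 - <<'E'
from h import *
p=cam("side"); a=np.radians(79.66)
T=fit(p,viewer.outline_of(p,"tin")[0]["mask"]>0,TIN,[.4925,.3991,a],.007); print("tin",T,np.degrees(T[0][2]))
d=viewer.outline_of(p,"scoop"); print(len(d))
m=d[0]["mask"]; print(m.sum())
S=fit(p,m,SCOOP[:2],[.478,.322,a],.0738); print("scoop pan",S,np.degrees(S[0][2]), scoop_now()[0])
m2=sil(p,SCOOP[:2],[.4783,.3224,np.radians(79.46)],.0738); print("pred mismatch",np.abs(m2-m).sum()/m.sum())
# rim-corner overlay: tin pred
f=cv2.resize(p["frame"],None,fx=4,fy=4)
for P,po,z,c in((SCOOP[:2],[.4783,.3224,np.radians(79.46)],.0738,(255,0,0)),(TIN,[.4925,.3991,a],.007,(0,255,0))):
    cv2.drawContours(f,cv2.findContours(cv2.resize((sil(p,P,po,z)>.5).astype(np.uint8),None,fx=4,fy=4),1,1)[0],-1,c,1)
cv2.imwrite("pics/ov.png",f[190*4:300*4,160*4:290*4,::-1])
E
```

```text
tin (array([0.49437263, 0.4004425 , 1.39391858]), np.float64(0.3380016722408027)) 79.86565184575525
1
1243
scoop pan (array([0.47979234, 0.32305734, 1.37005679]), np.float64(0.12067578439259855)) 78.49847195223386 [0.47842115 0.32237483 0.07497241]
pred mismatch 0.12484915526950925
```

View pics/ov.png

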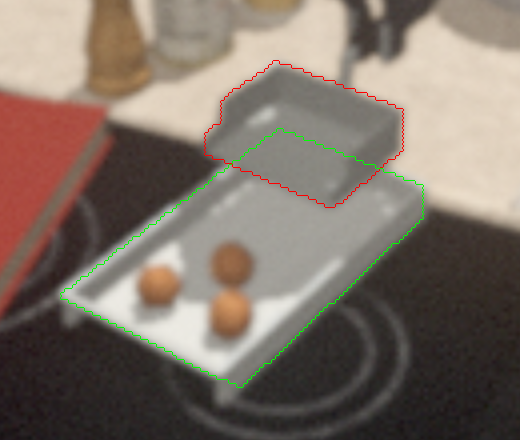

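```bash
sed -i 's/^OFF=.*/OFF=np.array([-.092,0,.037])/' h.py; python3 - <<'E'
from h import *
print(scoop_now())
go([tcp_of(tinpt(-.077,0,z),79.66) for z in (.03,.0105,.0095)])
E
```

```text
(array([0.47842119, 0.32237444, 0.07397241]), array([ 7.95163680e+01,  2.14406384e-02, -6.32052244e-03]))
[-1.0, -0.3, 44.0] [-0.0, -0.0, -0.1] rows 1.1 world [0.462 0.233 0.067]
[-1.0, -0.3, 63.5] [-0.0, -0.0, -0.1] rows 0.5 world [0.462 0.233 0.048]
[-1.0, -0.3, 64.5] [-0.0, -0.0, -0.1] rows 0.0 world [0.462 0.233 0.046]
```

```bash
python3 -m handwheel '[[[0,0,25],[0,0,0],1],[[0,0,45],[0,0,0],1],[[0,0,56],[0,0,0],1],[[0,0,62],[0,0,0],1],[[0,0,64],[0,0,0],1],[[0,0,64.5],[0,0,0],1],[[0,0,64.5],[0,0,0],1]]' 100
python3 - <<'E'
from h import *
print(scoop_now())
go([tcp_of(tinpt(.042,0,.0095),79.66)])
E
```

```text
t: 5.3
eef_pos: [0.4612, 0.2321, 0.0478]
tool_rot: [-0.001, -0.64, 0.768, -0.0]
contact_force: [-4.7, -3.4, 10.8]
gripper_width: 0.234
(array([0.47770885, 0.32251326, 0.01068685]), array([7.96247296e+01, 6.65995070e-02, 3.50182553e-02]))
[-120.0, -0.8, 1.2] [0.0, -0.1, -0.0] rows 2.9 world [0.484 0.35  0.046]
```

```bash
python3 -m handwheel '[[[-5,0,0],[0,0,0],1],[[-12,0,0],[0,0,0],1],[[-20,0,0],[0,0,0],1],[[-28,0,0],[0,0,0],1],[[-36,0,0],[0,0,0],1],[[-44,0,0],[0,0,0],1],[[-52,0,0],[0,0,0],1],[[-60,0,0],[0,0,0],1],[[-68,0,0],[0,0,0],1],[[-76,-0.2,0],[0,0,0],1],[[-84,-0.4,0],[0,0,0],1],[[-92,-0.5,0],[0,0,0],1],[[-99,-0.5,0],[0,0,0],1],[[-106,-0.5,0],[0,0,0],1],[[-112,-0.5,0],[0,0,0],1],[[-117,-0.5,0],[0,0,0],1],[[-117,-0.5,0],[0,0,0],1],[[-117,-0.5,0],[0,0,0],1]]'
python3 - <<'E'
from h import *
o,e=scoop_now(); a=np.radians(79.66); w=o[:2]-[.4925,.3991]
print(o,e,"tin-frame",w@[np.cos(a),np.sin(a)],w@[-np.sin(a),np.cos(a)])
p=cam("side"); save(p,"push.png",(150,190,300,300),5)
E
```

```text
t: 6.8
eef_pos: [0.4842, 0.3454, 0.0479]
tool_rot: [-0.001, -0.64, 0.769, -0.001]
contact_force: [-0.6, -7.0, 9.0]
gripper_width: 0.238
[0.5009223  0.43581812 0.0106879 ] [ 7.95593296e+01  1.49807076e-01 -7.70306207e-02] tin-frame 0.03763352298774203 -0.0016950245177504
```

View pics/push.png

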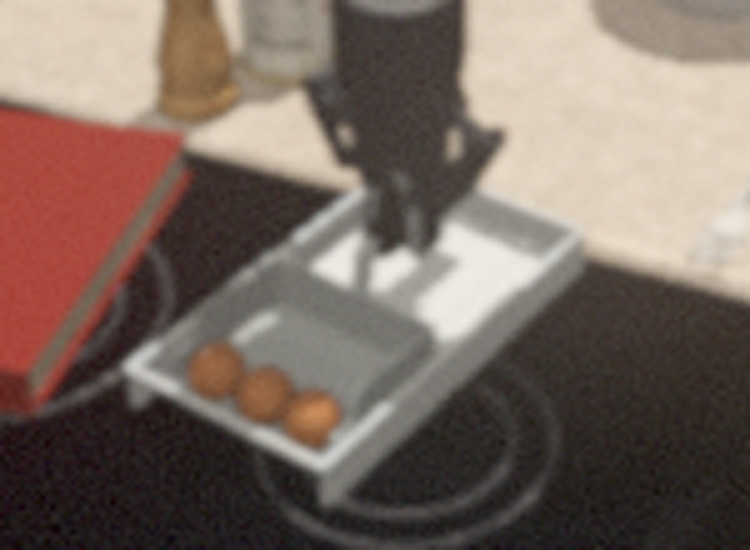

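```bash
python3 -m handwheel '[[[-4,0,0],[0,0,0],1],[[-7,0,0],[0,0,0],1],[[-7,0,0],[0,0,0],1],[[-7,0,0],[0,0,0],1]]'
python3 - <<'E'
from h import *
o,e=scoop_now(); a=np.radians(79.66); w=o[:2]-[.4925,.3991]
print(o,e,"tin-frame",w@[np.cos(a),np.sin(a)],w@[-np.sin(a),np.cos(a)])
p=cam("side"); save(p,"push2.png",(150,190,300,300),5)
off=np.array([-.092,0,.037]); piv=np.array([-.044,0,0])
S0=Rs(e[0],0)
def tilt(up,dz=0):
    R=Rs(e[0],up); oo=o+S0.apply(piv)-R.apply(piv)+[0,0,dz]; return tcp_of(oo,e[0],up)
go([tilt(5,0.001),tilt(10,.001),tilt(15,.002),tilt(18,.08)])
E
```

```text
t: 7.18
eef_pos: [0.4843, 0.3455, 0.0479]
tool_rot: [-0.006, -0.639, 0.769, -0.004]
contact_force: [-7.8, -23.9, 26.1]
gripper_width: 0.238
[0.50107543 0.43546594 0.00966563] [7.94068839e+01 7.74217122e-01 7.54915348e-02] tin-frame 0.037314546885510086 -0.0019088744439478024
[3.5, 0.1, 4.6] [0.1, -5.8, -0.0] rows 0.8 world [0.484 0.342 0.043]
[6.1, 0.1, 9.2] [0.1, -10.8, -0.0] rows 0.7 world [0.483 0.339 0.039]
[8.2, 0.1, 13.0] [0.1, -15.8, -0.0] rows 0.7 world [0.483 0.337 0.035]
[10.4, 0.2, -62.0] [0.1, -18.8, -0.0] rows 1.8 world [0.482 0.336 0.11 ]
```

View pics/push2.png

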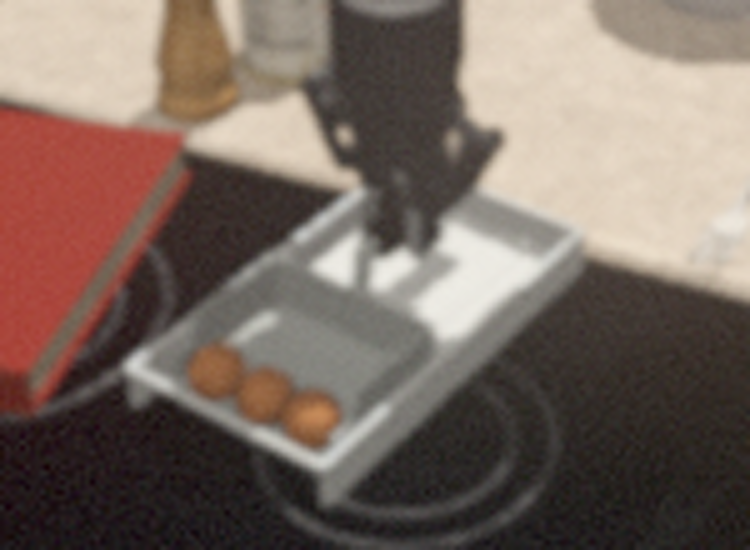

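The scoop has reached the slope: the push force rose to 24 N and it moved no further. All three walnuts sit at its mouth. Now I tip the mouth up about the back edge, then lift.

```bash
python3 -m handwheel '[[[6,0,2],[0,-4,0],1],[[10,0,6],[0,-8,0],1],[[12,0,7],[0,-11,0],1],[[12,0,7],[0,-11,0],1],[[12,0,7],[0,-11,0],1],[[12,0,7],[0,-11,0],1],[[12,0,7],[0,-11,0],1],[[12,0,3],[0,-11,0],1],[[12,0,-8],[0,-11.5,0],1],[[12,0,-22],[0,-13,0],1],[[12,0,-38],[0,-15,0],1],[[12,0,-54],[0,-17,0],1],[[12,0,-70],[0,-18,0],1],[[12,0,-82],[0,-18,0],1],[[12,0,-90],[0,-18,0],1],[[12,0,-90],[0,-18,0],1]]'
python3 - <<'E'
from h import *
print(scoop_now(),readout.get_obs()["q"].round(2))
p=cam("side"); save(p,"lift.png",(150,150,300,300),4)
E
```

```text
t: 8.57
eef_pos: [0.4833, 0.3438, 0.1392]
tool_rot: [0.122, -0.633, 0.758, 0.1]
contact_force: [0.0, 0.5, -2.3]
gripper_width: 0.231
(array([0.5010538 , 0.44116776, 0.13273027]), array([ 79.7480545 , -18.153791  ,  -0.20176787])) [-0.29  0.4  -0.38  1.99 -0.13  0.55  2.44]
```

View pics/lift.png

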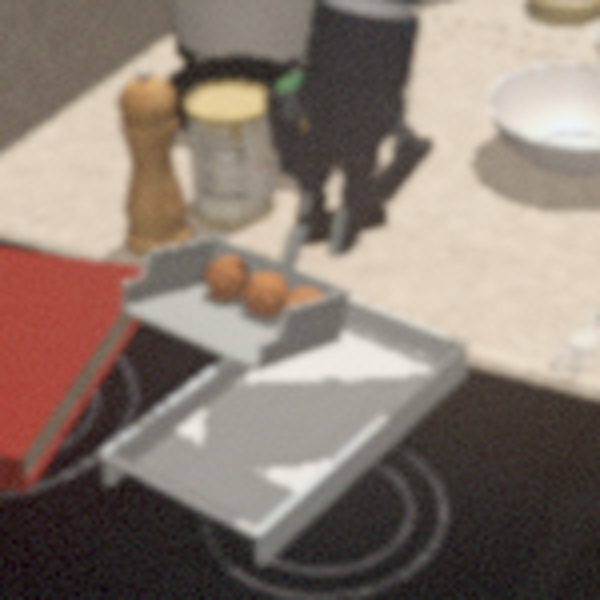

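All three walnuts lie against the back wall of the scoop and the tin is empty. Next I carry them over to the bowl with the mouth up.

```bash
python3 - <<'E'
from h import *
st=cur(); p0=st[0]
pA=np.array([.445,.19,.175]); n=16; out=[]
def T(y,u): return tcp_of(np.zeros(3),y,u)[1]
k=[0.02,.07]+list(np.linspace(.14,1,n-2))
go([(p0+(pA-p0)*s,T(79.7+(-15-79.7)*s,18)) for s in k],st)
E
```

```text
[2.8, 0.2, -1.7] [0.5, 0.1, 1.8] rows 0.3 world [0.482 0.34  0.139]
[9.7, 0.7, -5.9] [1.9, 0.1, 6.3] rows 0.7 world [0.48  0.333 0.141]
[19.4, 1.3, -11.8] [4.0, 0.1, 12.6] rows 0.9 world [0.477 0.322 0.143]
[28.5, 2.0, -17.4] [5.9, 0.1, 18.6] rows 0.9 world [0.475 0.312 0.146]
[37.7, 2.6, -22.9] [7.9, 0.1, 24.6] rows 0.9 world [0.472 0.302 0.148]
[46.8, 3.3, -28.5] [9.8, 0.1, 30.5] rows 0.9 world [0.47  0.292 0.15 ]
[56.0, 3.9, -34.1] [11.8, 0.1, 36.5] rows 0.9 world [0.467 0.281 0.153]
[65.2, 4.5, -39.7] [13.7, 0.1, 42.4] rows 0.9 world [0.465 0.271 0.155]
[74.3, 5.2, -45.2] [15.6, 0.1, 48.4] rows 0.9 world [0.462 0.261 0.158]
[83.5, 5.8, -50.8] [17.6, 0.1, 54.3] rows 0.9 world [0.46  0.251 0.16 ]
[92.6, 6.4, -56.4] [19.5, 0.1, 60.3] rows 0.9 world [0.457 0.241 0.163]
[101.8, 7.1, -61.9] [21.5, 0.1, 66.2] rows 0.9 world [0.455 0.231 0.165]
[110.9, 7.7, -67.5] [23.4, 0.2, 72.2] rows 0.9 world [0.452 0.22  0.168]
[120.1, 8.3, -73.1] [25.4, 0.2, 78.2] rows 0.9 world [0.45 0.21 0.17]
[129.3, 9.0, -78.7] [27.3, 0.2, 84.1] rows 0.9 world [0.447 0.2   0.173]
[138.4, 9.6, -84.2] [29.2, 0.2, 90.1] rows 0.9 world [0.445 0.19  0.175]
```

```bash
python3 -m handwheel '[[[3,0,-2],[0.5,0,2],1],[[10,1,-6],[2,0,6],1],[[19,1,-12],[4,0,12.5],1],[[28.5,2,-17],[6,0,18.5],1],[[38,2.5,-23],[8,0,24.5],1],[[47,3,-28.5],[10,0,30.5],1],[[56,4,-34],[12,0,36.5],1],[[65,4.5,-40],[13.5,0,42.5],1],[[74,5,-45],[15.5,0,48.5],1],[[83.5,6,-51],[17.5,0,54.5],1],[[92.5,6.5,-56.5],[19.5,0,60.5],1],[[102,7,-62],[21.5,0,66],1],[[111,7.5,-67.5],[23.5,0,72],1],[[120,8.5,-73],[25.5,0,78],1],[[129,9,-78.5],[27.5,0,84],1],[[138,9.5,-84],[29,0,90],1],[[138,9.5,-84],[29,0,90],1],[[138,9.5,-84],[29,0,90],1]]'
python3 - <<'E'
from h import *
print(scoop_now(),readout.get_obs()["q"].round(2))
p=cam("side"); save(p,"mid.png",(150,100,330,260),3)
print([(round(d["score"],2),np.round(d["rect"])) for d in viewer.search_frame(p,"walnut_1")])
def T(y,u): return tcp_of(np.zeros(3),y,u)[1]
st=cur(); p0=st[0]; y0=scoop_now()[1][0]
pB=np.array([.48,.065,.175])
k=[.03]+list(np.linspace(.1,1,14))
go([(p0+(pB-p0)*s,T(y0+(-105-y0)*s,18)) for s in k],st)
E
```

```text
t: 10.12
eef_pos: [0.4443, 0.1905, 0.1734]
tool_rot: [0.154, 0.126, 0.98, -0.019]
contact_force: [0.4, -0.2, -2.0]
gripper_width: 0.237
(array([0.54004146, 0.16546263, 0.16634112]), array([-14.69600152, -17.83292012,   0.12663226])) [-0.99  0.13  0.31  2.25  0.37  0.61  0.34]
[]
[-1.9, -3.4, 0.6] [1.0, -0.2, 2.6] rows 0.4 world [0.446 0.187 0.173]
[-6.4, -11.2, 1.9] [2.9, -0.2, 8.6] rows 0.9 world [0.448 0.178 0.174]
[-10.7, -19.0, 3.1] [4.8, -0.2, 14.5] rows 0.9 world [0.45  0.169 0.174]
[-15.1, -26.8, 4.4] [6.8, -0.2, 20.5] rows 0.9 world [0.453 0.16  0.174]
[-19.5, -34.5, 5.7] [8.7, -0.2, 26.4] rows 0.9 world [0.455 0.152 0.174]
[-23.9, -42.3, 7.0] [10.6, -0.2, 32.4] rows 0.9 world [0.458 0.143 0.174]
[-28.3, -50.1, 8.3] [12.5, -0.2, 38.3] rows 0.9 world [0.46  0.134 0.174]
[-32.7, -57.9, 9.5] [14.4, -0.2, 44.3] rows 0.9 world [0.463 0.126 0.174]
[-37.1, -65.6, 10.8] [16.4, -0.2, 50.2] rows 0.9 world [0.465 0.117 0.174]
[-41.5, -73.4, 12.1] [18.3, -0.2, 56.2] rows 0.9 world [0.468 0.108 0.174]
[-45.9, -81.2, 13.4] [20.2, -0.2, 62.1] rows 0.9 world [0.47  0.1   0.175]
[-50.3, -88.9, 14.7] [22.1, -0.2, 68.1] rows 0.9 world [0.473 0.091 0.175]
[-54.7, -96.7, 16.0] [24.0, -0.2, 74.0] rows 0.9 world [0.475 0.082 0.175]
[-59.1, -104.5, 17.2] [26.0, -0.2, 80.0] rows 0.9 world [0.478 0.074 0.175]
[-63.5, -112.3, 18.5] [27.9, -0.2, 85.9] rows 0.9 world [0.48  0.065 0.175]
```

```bash
python3 -m handwheel '[[[-2,-3,0.5],[1,0,2.5],1],[[-6,-11,2],[3,0,8.5],1],[[-11,-19,3],[5,0,14.5],1],[[-15,-27,4.5],[7,0,20.5],1],[[-19.5,-34.5,5.5],[8.5,0,26.5],1],[[-24,-42,7],[10.5,0,32.5],1],[[-28,-50,8],[12.5,0,38.5],1],[[-32.5,-58,9.5],[14.5,0,44.5],1],[[-37,-65.5,11],[16.5,0,50],1],[[-41.5,-73.5,12],[18.5,0,56],1],[[-46,-81,13.5],[20,0,62],1],[[-50,-89,14.5],[22,0,68],1],[[-54.5,-96.5,16],[24,0,74],1],[[-59,-104.5,17],[26,0,80],1],[[-63.5,-112.5,18.5],[28,0,86],1],[[-63.5,-112.5,18.5],[28,0,86],1],[[-63.5,-112.5,18.5],[28,0,86],1]]'
cat > pour.py <<'E'
from h import *
print(scoop_now(),readout.get_obs()["q"].round(2))
p=cam("top"); save(p,"pre.png",(230,130,400,260),4)
print([(round(d["score"],2),np.round(d["rect"])) for d in viewer.search_frame(p,"walnut_1")])
st=cur(); y0=scoop_now()[1][0]
M=np.array([.044,0,0])
c=np.array([.4346,-.1013,0])
def mouth(pos,yaw,up): R=Rs(yaw,up); return tcp_of(pos-R.apply(M),yaw,up)
d=Rs(-105,0).apply([1,0,0])
m0=scoop_now()[0]+Rs(y0,18).apply(M); print("mouth",m0,"lateral off",(m0-c)@[-d[1],d[0],0])
seq=[]
for s,u in zip(np.linspace(.125,1,8),np.linspace(18,-30,9)[1:]): 
    t=c-.03*d+[0,0,.092]; seq.append(mouth(m0+(t-m0)*s,y0+(-105-y0)*s,u))
seq.append(mouth(t,-105,-36)); seq.append(mouth(t,-105,-42))
go(seq,st)
E
python3 pour.py
```

```text
t: 11.63
eef_pos: [0.4801, 0.0639, 0.175]
tool_rot: [0.093, 0.784, 0.6, -0.124]
contact_force: [0.6, -0.0, -1.8]
gripper_width: 0.236
(array([ 0.45425951, -0.03158141,  0.168016  ]), array([-105.10018853,  -17.89337209,   -0.19056074])) [-0.91  0.37  0.6   2.    0.06  1.01 -0.62]
[(0.69, array([299., 181.,  14.,  13.])), (0.68, array([299., 195.,  12.,  14.])), (0.43, array([294., 207.,  17.,  14.])), (0.34, array([159., 193.,  98.,  65.]))]
mouth [ 0.44279611 -0.07106188  0.18157371] lateral off 9.063782392808859e-05
[-1.2, -0.2, -3.1] [-0.2, 5.9, -0.0] rows 0.8 world [0.479 0.065 0.178]
[-4.0, -0.2, -5.9] [-0.2, 11.9, -0.0] rows 0.8 world [0.479 0.063 0.182]
[-8.1, -0.2, -7.9] [-0.2, 17.9, -0.0] rows 0.8 world [0.478 0.06  0.185]
[-13.5, -0.2, -9.1] [-0.2, 23.9, -0.0] rows 0.8 world [0.477 0.055 0.188]
[-20.1, -0.2, -9.4] [-0.2, 29.9, -0.1] rows 0.8 world [0.475 0.049 0.19 ]
[-27.8, -0.3, -8.5] [-0.2, 35.9, -0.1] rows 0.8 world [0.473 0.042 0.192]
[-36.5, -0.3, -6.5] [-0.2, 41.9, -0.1] rows 0.8 world [0.471 0.033 0.192]
[-46.0, -0.3, -3.1] [-0.2, 47.9, -0.1] rows 0.8 world [0.468 0.024 0.192]
[-59.5, -0.3, -9.1] [-0.2, 53.9, -0.1] rows 0.8 world [0.465 0.013 0.202]
[-73.5, -0.3, -13.6] [-0.2, 59.9, -0.1] rows 0.8 world [0.462 0.001 0.21 ]
```

All three walnuts are still in the scoop, and its mouth is over the bowl and centred. I'll make the pour lower and gentler.

```bash
cat > pour2.py <<'E'
from h import *
st=cur(); o,e=scoop_now(); y0=e[0]
M=np.array([.044,0,0]); c=np.array([.4346,-.1013,0]); d=Rs(-105,0).apply([1,0,0])
def mouth(pos,yaw,up): R=Rs(yaw,up); return tcp_of(pos-R.apply(M),yaw,up)
m0=o+Rs(y0,-e[1]).apply(M); t=c-.045*d
seq=[]
for s,z,u in((.2,.165,17),(.5,.145,15),(.8,.12,13),(1,.10,12),(1,.09,10),(1,.082,6),(1,.08,0),(1,.08,-5),(1,.08,-9),(1,.08,-13),(1,.08,-17),(1,.08,-21),(1,.082,-27),(1,.084,-33),(1,.086,-39)):
    q=m0+(t-m0)*s; q[2]=z; seq.append(mouth(q,-105,u))
go(seq,st)
E
python3 pour2.py
```

```text
[7.1, -0.1, 12.8] [-0.2, 0.9, -0.0] rows 0.4 world [0.48  0.068 0.161]
[15.7, -0.1, 25.9] [-0.2, 2.9, -0.0] rows 0.4 world [0.481 0.072 0.146]
[25.7, -0.0, 43.7] [-0.2, 4.9, -0.0] rows 0.5 world [0.482 0.076 0.125]
[33.5, 0.0, 59.6] [-0.2, 5.9, -0.0] rows 0.4 world [0.483 0.078 0.108]
[34.8, 0.0, 64.6] [-0.2, 7.9, -0.0] rows 0.3 world [0.483 0.078 0.103]
[33.0, 0.0, 63.3] [-0.2, 11.9, -0.0] rows 0.6 world [0.482 0.077 0.105]
[26.3, -0.0, 52.4] [-0.2, 17.9, -0.0] rows 0.8 world [0.481 0.074 0.117]
[19.1, -0.1, 42.4] [-0.2, 22.9, -0.0] rows 0.7 world [0.48  0.07  0.129]
[12.8, -0.1, 34.9] [-0.2, 26.9, -0.1] rows 0.6 world [0.48  0.066 0.138]
[5.9, -0.1, 27.8] [-0.2, 30.9, -0.1] rows 0.6 world [0.478 0.062 0.147]
[-1.4, -0.2, 21.3] [-0.2, 34.9, -0.1] rows 0.6 world [0.477 0.057 0.155]
[-9.2, -0.2, 15.2] [-0.2, 38.9, -0.1] rows 0.6 world [0.476 0.052 0.163]
[-22.2, -0.2, 5.3] [-0.2, 44.9, -0.1] rows 0.8 world [0.473 0.043 0.177]
[-35.9, -0.3, -3.3] [-0.2, 50.9, -0.1] rows 0.8 world [0.471 0.033 0.189]
[-50.3, -0.3, -10.4] [-0.2, 56.9, -0.1] rows 0.8 world [0.468 0.022 0.2  ]
```

```bash
python3 -m handwheel '[[[7,0,13],[0,1,0],1],[[16,0,26],[0,3,0],1],[[26,0,44],[0,5,0],1],[[33.5,0,59],[0,6,0],1],[[35,0,64.5],[0,8,0],1],[[33,0,63],[0,12,0],1],[[26.5,0,52.5],[0,18,0],1],[[19,0,42.5],[0,23,0],1],[[13,0,35],[0,27,0],1],[[6,0,28],[0,31,0],1],[[-1.5,0,21.5],[0,35,0],1],[[-1.5,0,21.5],[0,35,0],1],[[-1.5,0,21.5],[0,35,0],1],[[-9,0,15],[0,39,0],1],[[-22,0,5.5],[0,45,0],1],[[-36,0,-3.5],[0,51,0],1],[[-50,0,-10.5],[0,57,0],1],[[-50,0,-10.5],[0,57,0],1],[[-50,0,-10.5],[0,57,0],1]]'
python3 - <<'E'
from h import *
print(scoop_now(),readout.get_obs()["q"].round(2))
p=cam("top"); save(p,"poured.png",(230,130,400,260),4)
print([(round(d["score"],2),np.round(d["rect"])) for d in viewer.search_frame(p,"walnut_1")])
E
```

```text
t: 13.32
eef_pos: [0.4676, 0.0207, 0.1995]
tool_rot: [-0.204, 0.75, 0.571, 0.263]
contact_force: [0.3, -0.9, -1.6]
gripper_width: 0.238
(array([ 0.4542962 , -0.02576241,  0.11295024]), array([-105.62857745,   38.93554586,   -0.4170158 ])) [-0.    0.26  0.31  2.19 -0.95  1.    0.69]
[(0.6, array([319., 216.,  10.,   9.])), (0.54, array([330., 215.,   7.,   8.]))]
```

View pics/poured.png

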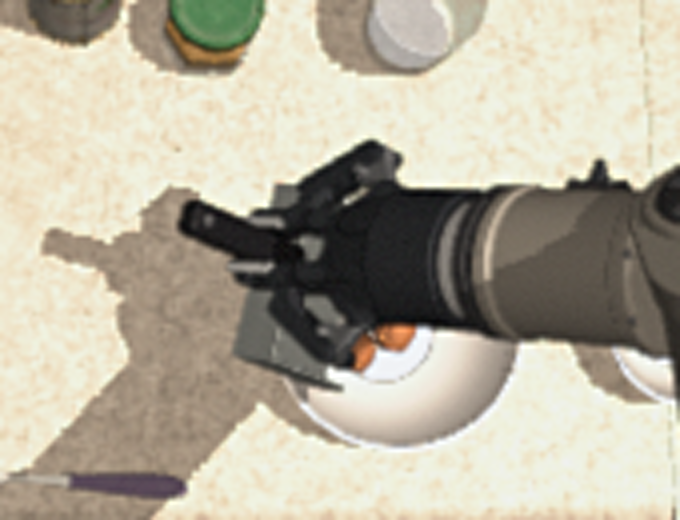

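Two walnuts show in the bowl at (362,352) and (395,333); the third must be hidden under the gripper. I back away and level the scoop, then count.

```bash
python3 - <<'E'
from h import *
st=cur(); p0=st[0]; T=lambda y,u:tcp_of(np.zeros(3),y,u)[1]
pA=np.array([.462,.08,.225])
go([(p0+(pA-p0)*s+[0,0,.012*np.sin(np.pi*s)],T(-105.5,-39+39*s)) for s in np.linspace(1/7,1,7)],st)
print()
s2=(pA,T(-105.5,0)); s=np.array([.5578,.1144,0]); pB=tcp_of(s+[0,0,.1],16.2)[0]
go([(pA+(pB-pA)*k,T(-105.5+121.7*k,0)) for k in (.5,1)],s2)
E
```

```text
[11.4, -2.9, -2.0] [-0.5, -5.6, 0.2] rows 0.8 world [0.467 0.031 0.209]
[22.2, -5.9, -3.2] [-0.5, -11.1, 0.2] rows 0.8 world [0.466 0.039 0.217]
[31.9, -8.8, -3.0] [-0.4, -16.7, 0.2] rows 0.8 world [0.465 0.047 0.222]
[40.1, -11.7, -0.9] [-0.4, -22.3, 0.2] rows 0.8 world [0.464 0.056 0.226]
[46.8, -14.6, 2.9] [-0.4, -27.8, 0.2] rows 0.8 world [0.464 0.064 0.227]
[52.3, -17.5, 8.2] [-0.4, -33.4, 0.3] rows 0.8 world [0.463 0.072 0.227]
[57.2, -20.4, 14.3] [-0.4, -39.0, 0.3] rows 0.8 world [0.462 0.08  0.225]

[5.2, 2.4, 44.0] [0.0, 0.0, -60.8] rows 8.5 world [0.466 0.084 0.181]
[10.4, 4.8, 88.0] [0.0, 0.0, -121.7] rows 8.5 world [0.469 0.089 0.137]
```

```bash
python3 -m handwheel '[[[11.5,-3,-2],[-0.5,-5.5,0],1],[[22,-6,-3],[-0.5,-11,0],1],[[32,-9,-3],[-0.5,-16.5,0],1],[[40,-11.5,-1],[-0.5,-22,0],1],[[47,-14.5,3],[-0.5,-28,0],1],[[52,-17.5,8],[-0.5,-33.5,0],1],[[57,-20.5,14],[-0.5,-39,0],1],[[57,-20.5,14],[-0.5,-39,0],1]]' && python3 -m handwheel '[[[0.5,0,5],[0,0,-7],1],[[1,0.5,10],[0,0,-14],1],[[2,1,15],[0,0,-21],1],[[2.5,1,20],[0,0,-28],1],[[3,1.5,25],[0,0,-35],1],[[3.5,2,30],[0,0,-42],1],[[4,2,35],[0,0,-49],1],[[5,2,40],[0,0,-56],1],[[5.5,2.5,46],[0,0,-63],1],[[6,3,52],[0,0,-70],1],[[6.5,3,57],[0,0,-77],1],[[7,3.5,62],[0,0,-84],1],[[8,4,67],[0,0,-91],1],[[8.5,4,72],[0,0,-98],1],[[9,4,77],[0,0,-105],1],[[9.5,4.5,82],[0,0,-112],1],[[10,5,86],[0,0,-119],1],[[10.5,5,88],[0,0,-121.5],1],[[10.5,5,88],[0,0,-121.5],1]]'
python3 - <<'E'
from h import *
print(scoop_now(),readout.get_obs()["q"].round(2))
p=cam("top"); save(p,"back.png",(230,130,400,260),4)
print([(round(d["score"],2),np.round(d["rect"])) for d in viewer.search_frame(p,"walnut_1")])
b=viewer.search_frame(p,"bowl"); print(b[0]["rect"])
p=cam("side"); print([(round(d["score"],2),np.round(d["rect"])) for d in viewer.search_frame(p,"walnut_1")])
go([tcp_of(np.array([.5578,.1144,z]),16.2) for z in(.03,.003,0.0,-.0005)])
E
```

```text
t: 14.08
eef_pos: [0.4628, 0.0868, 0.2264]
tool_rot: [0.003, 0.791, 0.611, 0.002]
contact_force: [-0.2, 1.8, -1.4]
gripper_width: 0.236
t: 15.67
eef_pos: [0.4696, 0.0888, 0.1373]
tool_rot: [0.002, -0.142, 0.99, 0.0]
contact_force: [-0.6, -1.5, -1.0]
gripper_width: 0.235
(array([0.55809252, 0.11465697, 0.10071028]), array([16.33465442, -0.25408861, -0.03587223])) [-0.26  0.28 -0.07  2.1   0.03  0.75  1.51]
[]
[336.6, 207.1, 54.3, 54.9]
[]
[0.9, 1.7, 71.1] [-0.1, 0.3, -0.2] rows 1.7 world [0.469 0.089 0.067]
[1.0, 1.7, 98.1] [-0.1, 0.3, -0.2] rows 0.6 world [0.469 0.089 0.04 ]
[1.1, 1.7, 101.1] [-0.1, 0.3, -0.2] rows 0.1 world [0.469 0.089 0.037]
[1.1, 1.7, 101.6] [-0.1, 0.3, -0.2] rows 0.0 world [0.469 0.089 0.036]
```

```bash
python3 -m handwheel '[[[0,0,35],[0,0,0],1],[[0,0,65],[0,0,0],1],[[0,0,85],[0,0,0],1],[[0,0,95],[0,0,0],1],[[0,0,99],[0,0,0],1],[[0,0,100.5],[0,0.2,0],1],[[0,0,100.5],[0,0.2,0],1],[[0,0,100.5],[0,0.2,0],1]]' && python3 -m handwheel '[[[0,0,0],[0,0,0],0.4],[[0,0,0],[0,0,0],0],[[0,0,0],[0,0,0],-0.5],[[0,0,0],[0,0,0],-1],[[0,0,0],[0,0,0],-1],[[0,0,0],[0,0,0],-1],[[0,0,0],[0,0,0],-1],[[0,0,0],[0,0,0],-1],[[0,0,0],[0,0,0],-1],[[0,0,-10],[0,0,0],-1],[[0,0,-25],[0,0,0],-1],[[0,0,-50],[0,0,0],-1],[[0,0,-80],[0,0,0],-1],[[0,0,-110],[0,0,0],-1],[[0,0,-140],[0,0,0],-1],[[0,0,-160],[0,0,0],-1],[[0,0,-160],[0,0,0],-1]]'
python3 - <<'E'
from h import *
go([(np.array([.3,.5,.23]),cur()[1])])
E
```

```text
t: 16.58
eef_pos: [0.4721, 0.0871, 0.0385]
tool_rot: [0.002, -0.139, 0.99, -0.0]
contact_force: [0.7, 0.2, -2.3]
gripper_width: 0.236
t: 18.0
eef_pos: [0.4732, 0.0875, 0.2025]
tool_rot: [0.005, -0.139, 0.99, 0.0]
contact_force: [1.7, -0.0, -0.1]
gripper_width: 1.003
[52.6, 444.2, -28.4] [0.0, 0.0, 0.0] rows 10.7 world [0.3  0.5  0.23]
```

```bash
python3 -m handwheel '[[[4,30,-3],[0,0,0],-1],[[9,70,-5],[0,0,0],-1],[[13,110,-8],[0,0,0],-1],[[18,150,-10],[0,0,0],-1],[[23,190,-13],[0,0,0],-1],[[28,230,-16],[0,0,0],-1],[[32,270,-18],[0,0,0],-1],[[37,310,-20],[0,0,0],-1],[[42,350,-23],[0,0,0],-1],[[46,390,-25],[0,0,0],-1],[[50,425,-27],[0,0,0],-1],[[53,444,-28],[0,0,0],-1],[[53,444,-28],[0,0,0],-1],[[53,444,-28],[0,0,0],-1]]'
python3 - <<'E'
from h import *
p=cam("top"); save(p,"end.png",(100,110,420,270),2.4)
print([(round(d["score"],2),np.round(d["rect"])) for d in viewer.search_frame(p,"walnut_1")])
s=viewer.outline_of(p,"bowl")[0]["mask"]
c=cv2.fitEllipse(max(cv2.findContours(s.astype(np.uint8),0,1)[0],key=len)); print("bowl",c,ray(p,*c[0],.055))
d=viewer.outline_of(p,"scoop"); print("scoop",fit(p,d[0]["mask"],SCOOP,[.558,.114,.28],0))
E
```

```text
t: 19.17
eef_pos: [0.2961, 0.4994, 0.2244]
tool_rot: [0.0, -0.14, 0.99, -0.001]
contact_force: [-0.1, -0.1, -0.2]
gripper_width: 1.0
[(0.48, array([157., 194.,  97.,  63.])), (0.44, array([319., 204.,  12.,  12.])), (0.43, array([329., 213.,  11.,  14.])), (0.4, array([316., 216.,  18.,  13.])), (0.18, array([254., 186.,  40.,  69.]))]
bowl ((328.4275207519531, 210.6565704345703), (61.50944137573242, 64.44966125488281), 142.0108642578125) [ 0.43416808 -0.10032286  0.055     ]
scoop (array([0.55894659, 0.11129487, 0.26033607]), np.float64(0.08521174863387979))
```

View pics/end.png

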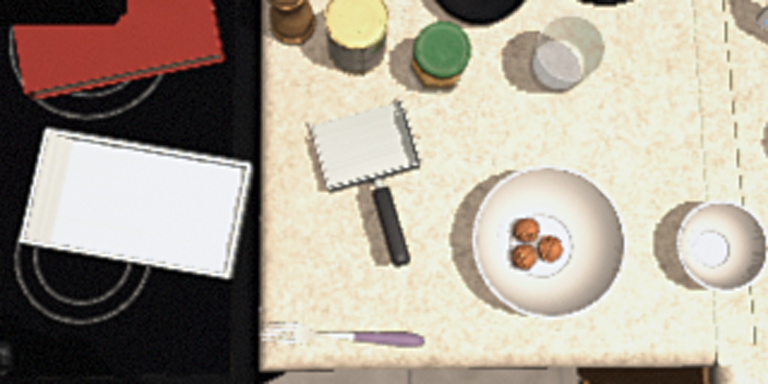

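The tin is empty and the three walnuts lie in the large bowl at (525,230), (550,248) and (524,257). The scoop lies flat on the worktop at (370,170), released.

```bash
python3 -c '
from station import bot
print(bot.hand_in())'
```

```text
the job is handed in; nothing more can be done
None
```

The job is done and handed in at about 19 s of the 59 s limit. I scooped all three walnuts out of the tin in one pass and tipped them into the larger bowl. Then I laid the scoop flat and right way up on the bare worktop, let go and moved the arm clear.

- **Last picture:** it shows the tin empty, all three walnuts in the large bowl, and the scoop lying within about 3 mm of where it first lay.
- **Bowl:** the measured shift is about 1 mm, which is within camera error. The smaller bowl looks untouched.
- **Things that were off:**
  - At the slope the scoop stopped with its mouth about 3 mm short of my tin estimate, at 24 N of push. It still took all three walnuts.
  - The scoop was let go about 1 mm above the worktop.
  - The walnut detector found nothing in one frame and gave some false hits. I went by the pictures for the count.
- **Pictures viewed:** 12, two over the budget of 10. The extra two checked the pour and the end state.

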